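Fit a tablet arm to its desk post and hold it against its stop

TASK

Fit the tablet arm to its desk mount: thread the dark steel collar down the post, then the yellow glide ring on top of it, then the hub of the arm, each fully home, leaving the phone, mug, eraser and hex key where they are. Then swing the arm's bar against the rubber-nosed spring buffer of the stop and push it about half way in, with a steady push that never bottoms it out. Finish while holding: keep gripping the bar and keep up that push, as a colleague will now tighten the hub's clamp screw; let nothing go at the end.

Things in the scene. Friction and masses are not known exactly. Their poses are not given: they have to be found in the camera images.
- mount: White desk mount, screwed to the desk: footplate 10 mm high (x -45 to 105, y -44 to 52 mm) with a steel post and a white stop turret. Origin on the post's axis at desk level, z up. Post 20 mm in diameter, its top 12 mm coned to 11 mm, top 88 mm above the desk. Turret 26 x 26 mm at x 65, y 34 mm, 63 mm high. The fitted bar points along +x when the buffer is half way in; push it toward +y.
- post_foot (a point): Point on the post's axis at the top face of the footplate (10 mm above the desk), where the collar comes to rest. Axes as mount.
- buffer_nose (a point): Centre of the front face of the black rubber buffer nose (16 mm in diameter, facing the mount's -y). Released it lies at x = 65, y = 5, z = 53 mm in the mount's frame; it moves toward the mount's +y as it is pressed in.
- buffer (a joint): How far the spring buffer of the stop is pressed in (m): 0 released, 0.008 bottomed out. Spring: 3 N to start it, then 1.5 N per mm (9 N at half way, 15 N at the bottom).
- collar_center (a point): Centre of the dark steel collar: a plain ring 42 mm outside diameter, 24 mm bore, 18 mm high, lying flat on the desk. The point is half-way up, on its axis; z up.
- glide_center (a point): Centre of the yellow plastic glide ring: a plain ring 48 mm outside diameter, 24 mm bore, 10 mm high, lying flat on the desk. The point is half-way up, on its axis; z up.
- hub_center (a point): Bore centre, half-way up, of the aluminium arm's hub (42 mm outside, 24 mm through bore, 30 mm high, small lugs at -x). The arm (about 0.2 kg) lies flat, as it is to be fitted. From the hub a straight bar 18 mm wide, 16 mm high (7 to 23 mm above the underside) runs along +x to a round boss 26 mm in diameter, 30 mm high, at x = 145 mm. z up.
- bar_grip (a point): Place to grip the arm's bar across its 18 mm width: the bar's centre, 105 mm from the hub's axis along +x, 15 mm above the arm's underside (half-way up). x points along the bar away from the hub, z up. Gripped here the fingers clear the stop turret.
- hex_key: Dark L-shaped hex key, 80 x 28 mm, 5 mm thick, lying on the desk at the near left; leave it alone. Origin at the end of its long leg.
- smartphone: Phone lying face up, 146 x 71 x 8 mm; leave it alone. Origin under its centre.
- mug: Dark grey and white mug, 97 mm high; leave it alone. Origin under its centre.
- eraser: Blue-sleeved eraser, 46 x 23 x 13 mm; leave it alone. Origin under its centre.
There are look-alikes about, which are no part of the job. What is meant by the part that bears collar_center is not turquoise, and is the smaller of those in its own colour.

How it is judged (in metres and radians):
On the way, in this order (a step that is already met when the one before it is completed fails the run):
1. the collar is down on the footplate, round the post (horizontal distance between collar_center and post_foot below 0.004 m and z of collar_center in the frame of post_foot below 0.0115 m), for 0.1 s.
2. the glide ring is down on the collar, round the post (horizontal distance between glide_center and post_foot below 0.004 m and z of glide_center in the frame of post_foot between 0.021 and 0.0255 m), for 0.1 s.
3. the arm's hub is down on the glide ring, round the post (horizontal distance between hub_center and post_foot below 0.004 m and z of hub_center in the frame of post_foot between 0.041 and 0.0455 m), for 0.1 s.
At the end, for the whole second after the job is handed in: Through the last second: collar, glide ring and arm hub are on the post in that order from below, each within 4 mm of its axis and 2.5 mm of fully home, the arm level; the fingers grip the arm; its bar pushes the buffer with 5 to 13 N, 1.5 to 6.5 mm in (half way is 4 mm), without moving (all of step 1 and all of step 2 and all of step 3 and angle between hub_center's own z axis and vertical below 0.06 rad and contact force between tablet_arm and buffer between 5 and 13 N and value of joint buffer between 0.0015 and 0.0065 m and velocity of joint buffer between -0.01 and 0.01 m/s and contact force between the fingers and tablet_arm above 2 N); the arm keeps its last pose, push and grip.
It fails at once if the buffer bottomed out or was struck hard (value of joint buffer above 0.0076 m or contact force between tablet_arm and buffer above 22 N).
It fails at once if the hex key was moved by more than 20 mm (distance of hex_key from where it was at the start of the episode above 0.02 m).
It fails at once if the phone was moved by more than 20 mm (distance of smartphone from where it was at the start of the episode above 0.02 m).
It fails at once if the mug was moved by more than 20 mm (distance of mug from where it was at the start of the episode above 0.02 m).
It fails at once if the eraser was moved by more than 20 mm (distance of eraser from where it was at the start of the episode above 0.02 m).
It also fails if it takes over 72 s, if anything falls off the work surface, if the arm or the gripper's body presses on something with over 40 N, if the wrist force passes 120 N, or if a joint passes its speed limit or range.

ROBOT

A 6-joint arm with a two-finger parallel gripper is mounted at the origin on a cart in front of the work surface, level with it; the furniture and walls round the work are solid. World frame = base frame: x ahead of the robot, y to its left, z up, the work surface at z = 0. Lengths are in mm, angles in rad, forces in N, time in s.
With the tool pointing down it reaches from about 350 to 975 mm from the base axis. Payload 7.1 kg.
Tool frame: the origin (TCP) lies midway between the tips of the shut fingers; the grasp point (between the pads) lies 19 mm behind it (ctrl.grip_point_offset is the distance from the TCP to the grasp point, in mm); z points along the fingers, y is the line along which they close (so a half turn about z gives the same grasp; the last joint's range is limited). The gripper opens to 88 mm and grips with 3 to 60 N. Pads are 20 mm wide; open, the fingers measure 115 mm over their backs; the gripper's body (75 mm by 178 mm) begins 61 mm behind the grasp point.
Start: joints at [-1.133, 0.423, 1.63, -0, 1.089, -0.019], TCP at [275.688, -560.893, 222.675] pointing down, gripper open.
Joint ranges: [-3, 3], [-0.9, 2.11], [0.09, 2.58], [-1.31, 4.45], [0.11, 2.69], [-2.54, 2.54]. Speed limits (rad/s): [2.39, 2.39, 3.01, 3.14, 3.14, 3.14].

INTERFACE

Orientations are given as a rotation vector (axis times angle).
In Python, from workcell import get_obs, optics, close_job, spotter, ctrl gives the robot as it stands. The module is installed in compiled form; this text tells all that it offers.
- The arm moves only by the tool move_arm, never from a script. Its argument "rows" is a list of rows, each a list of 5 numbers: the shift along the tool's x, y, z in cm, then the turn about the tool's z in degrees, then the opening in per cent of the stroke, from 0 (shut) to 100 (fully open). A call has 1 to 10 rows; each row shifts and turns the commanded pose from where the row before left it, along the tool's axes as they then stand; what a row does not reach is not made up. A row lasts 1/8 s, in which the tool goes at most 62.5 mm and 10.7 degrees, less where a joint would pass 70% of its speed; a pose out of reach is approached as far as the arm can. A call with a gripper value outside its range is refused whole. The fingers move at their own pace and stop on an object; the grip force is fixed at half the most. Time passes only in rows, so rows that do not move let the fingers close. It gives the time, the measured TCP pose, the force, the opening and the grip force at its end, in the units of the state.
- get_obs(): the state, without advancing time (a new reading comes with each control period).
- optics.get_image(name): name is "scene" or "side" or "wrist"; returns the picture (420x560x3 uint8, blue, green, red); there is no depth.
- optics.calibration(name): a dict with "camera_matrix" (3x3 intrinsics, pixels), "distortion" ([k1, k2, p1, p2, k3] as OpenCV has them; the pictures are not rectified), "xyz" and "orientation" of the camera in the world. Camera axes: x right, y down, z forward; pixel columns grow to the right and rows downward; lengths in mm; the calibration is good to about 2 mm. A picture is of the moment at which its call begins: read the wrist's pose just before it. calibration takes no time and is no camera call; for the wrist camera it gives the pose at the moment of the call.
- close_job(): hands the job in; it is judged then, once.
Trained networks look in the newest picture that a camera, given by its name, has taken for a name from the list of things; names that differ only in an ending like _2 or _b are one class to them, and where a whole thing is asked for, a point or a joint stands for the part that bears it (a point fixed in the world has none). Each returns a list of dicts, best first, with "conf" (0 to 1); they miss things now and then, are a little off and sometimes report something else, mostly with a low value. They report only what shows in the picture. A call takes as long as a camera call. They do not tell look-alikes from the thing itself.
- spotter.find_in(camera, label): "point" ([column, row] in pixels, amid what is visible of it).
- spotter.regions_of(camera, label): "region" (420x560 bool, what is visible of it) and "point" ([column, row] in pixels, amid what is visible of it).
The state is a dict: "t": time; "qpos": joint angles; "qvel": joint speeds; "joint_torque": joint torques, N m; "ee_pos": TCP position; "orientation": TCP orientation; "ft_force": force on the tool from outside, world axes, zero at the start; "moment": the same for the moment, N m; "width": finger opening in mm; "grasp_force": force on a finger pad.
Only numpy, scipy, OpenCV 4.12 (cv2) and the standard library are available. Lean on these libraries where they do the work, as an engineer would, in place of code of your own. Each camera call takes 0.05 s, during which the arm holds its last target. There are 200 camera calls.

## Working session

There is one attempt and no reset: what is moved stays moved. The work goes in short steps, Python scripts to look and compute and a tool call to move; the robot and the scene stay as the last step left them, time stands still between calls to the robot, and variables do not carry over. Pictures are saved under pics/ and viewed, at most 10 in all, crops included, and the job is handed in when it is done.

Besides the shell and the picture viewer there is one more tool, called after ">>>" by a JSON object that holds its "api" and its "payload". move_arm: Moves the arm, as the interface text tells. Its arguments: {"type":"object","properties":{"rows":{"type":"array","items":{"type":"array","items":{"type":"number"}}}},"required":["rows"]}

```bash
mkdir -p pics; python3 - <<'E'
from workcell import get_obs, optics, spotter, ctrl
import cv2,numpy as np
for n in("scene","side"):
    im=optics.get_image(n); cv2.imwrite(f"pics/{n}0.png",im)
    c=optics.calibration(n); print(n,c)
    for l in("mount","collar_center","glide_center","hub_center","hex_key","smartphone","mug","eraser","buffer_nose","bar_grip"):
        r=spotter.find_in(n,l); print(l,[(np.round(d["point"]).tolist(),round(d["conf"],2)) for d in r][:5])
print(get_obs(), ctrl.grip_point_offset)
E
```

```text
scene {'camera_matrix': array([[441.88281957,   0.        , 277.07444444],
       [  0.        , 441.88281957, 212.90755883],
       [  0.        ,   0.        ,   1.        ]]), 'distortion': array([-0.1312025,  0.       ,  0.       ,  0.       ,  0.       ]), 'xyz': array([-405.12916415, -537.87736447,  700.15860207]), 'orientation': array([-1.86849815,  1.07296377, -0.61473615])}
mount [([242.0, 205.0], 0.91)]
collar_center [([316.0, 229.0], 0.61), ([342.0, 242.0], 0.6), ([281.0, 227.0], 0.5)]
glide_center [([278.0, 255.0], 0.73)]
hub_center [([346.0, 270.0], 0.74)]
hex_key [([337.0, 217.0], 0.35)]
smartphone [([219.0, 250.0], 0.68)]
mug [([207.0, 173.0], 0.6)]
eraser [([336.0, 217.0], 0.44)]
buffer_nose []
bar_grip [([345.0, 272.0], 0.96), ([208.0, 176.0], 0.2)]
side {'camera_matrix': array([[493.59348305,   0.        , 268.62907226],
       [  0.        , 493.59348305, 211.20367855],
       [  0.        ,   0.        ,   1.        ]]), 'distortion': array([-0.01417106,  0.        ,  0.        ,  0.        ,  0.        ]), 'xyz': array([-396.17813413, -693.05998732,  616.20958553
[... 448 characters left out ...]
9.0], 0.76)]
{'t': 1.1, 'qpos': array([-1.13297700e+00,  4.23050841e-01,  1.62990353e+00,  1.77106588e-05,
        1.08860613e+00, -1.90064228e-02]), 'qvel': array([0.0006869 , 0.00032042, 0.00019627, 0.00098788, 0.00123208,
       0.00095571]), 'joint_torque': array([-4.58722898e-04, -5.44580340e+01, -2.74048305e+01,  6.42905594e-02,
        1.70169678e-02, -3.56117107e-05]), 'ee_pos': array([ 275.70566254, -560.88477658,  222.70439029]), 'orientation': array([3.05997152e+00, 7.11337873e-01, 3.46089379e-05]), 'ft_force': array([ 0.05397448, -0.27459038,  0.00311423]), 'moment': array([ 0.03722378, -0.01454382, -0.05095975]), 'grasp_force': 0.0, 'width': 87.85007029437082} 18.700000000000003
```

```bash
python3 - <<'E'
import cv2
im=cv2.imread("pics/scene0.png"); cv2.imwrite("pics/scene0c.png",cv2.resize(im[130:330,140:400],(780,600),interpolation=cv2.INTER_CUBIC))
E
```

```text
(no output)
```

View pics/scene0c.png

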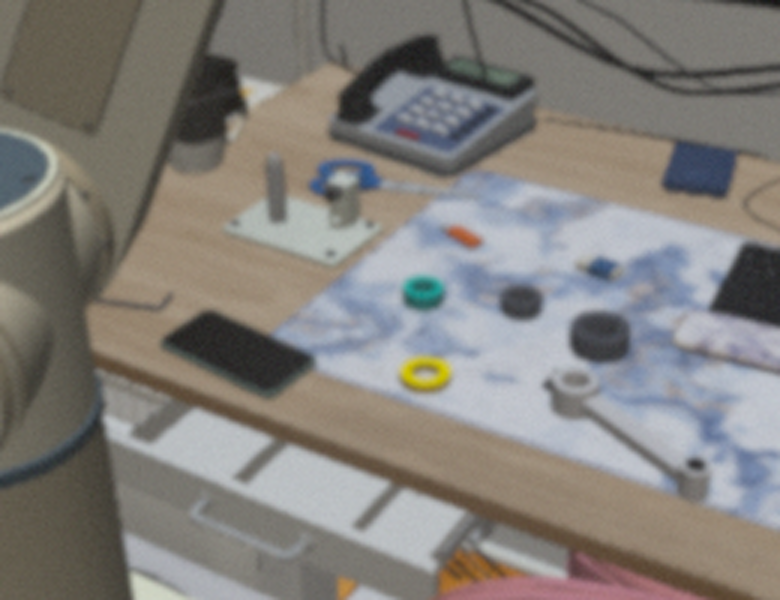

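The crop (×3, offset 140,130) shows the small dark collar at (314,230), a larger dark look-alike at (340,242) and a turquoise one at (281,227). The yellow ring is at (282,254), the hub at (331,258), the boss at (371,288) and the post base at (232,203). The phone, mug, eraser and hex key are in view too.

```bash
cat > h.py <<'E'
import cv2,numpy as np
from scipy.spatial.transform import Rotation as R
from workcell import get_obs, optics, spotter, ctrl
def on_plane(c,px,z):
    u=cv2.undistortPoints(np.array([[px]],float),c["camera_matrix"],c["distortion"])[0,0]
    d=R.from_rotvec(c["orientation"]).apply([u[0],u[1],1]); o=np.array(c["xyz"])
    return o+d*(z-o[2])/d[2]
def project(c,P):
    r=R.from_rotvec(c["orientation"]).inv()
    t=-r.apply(c["xyz"])
    return cv2.projectPoints(np.array(P,float).reshape(-1,3),r.as_rotvec(),t,c["camera_matrix"],c["distortion"])[0][:,0]
def delta(target, yaw=None):
    """shift in tool axes (cm) to world TCP target (mm), and turn (deg) so tool y axis has world direction yaw (mod 180)"""
    o=get_obs(); r=R.from_rotvec(o["orientation"]); d=r.inv().apply(np.array(target)-o["ee_pos"])/10
    y=r.apply([0,1,0]); cur=np.degrees(np.arctan2(y[1],y[0]))
    t=None
    if yaw is not None: t=-((yaw-cur+90)%180-90)  # tool z down
    return np.round(d,3),cur,t
E
python3 - <<'E'
from h import *
c=optics.calibration("scene")
for n,p,z in [("collar",(314,230),9),("big",(340,242),12),("turq",(281,227),9),("yellow",(282,254),5),("hub",(331,256),30),("boss",(371,285),30),("postfoot",(232.3,203),10),("posttop",(231.5,182),88),("phone",(219,250),8),("eraser",(340,219),10),("orange",(294,209),5),("hexcorner",(195,231),3)]:
    print(n,on_plane(c,p,z).round())
w=optics.calibration("wrist"); print(w); o=get_obs()
r=R.from_rotvec(o["orientation"]); print(r.as_matrix().round(2)); rw=R.from_rotvec(w["orientation"]);print((r.inv()*rw).as_matrix().round(3), r.inv().apply(w["xyz"]-o["ee_pos"]))
E
```

```text
collar [596. -72.   9.]
big [ 571. -166.   12.]
turq [562.  20.   9.]
yellow [448. -49.   5.]
hub [ 474. -181.   30.]
boss [ 412. -314.   30.]
postfoot [610. 231.  10.]
posttop [608. 228.  88.]
phone [374. 109.   8.]
eraser [ 691. -114.   10.]
orange [683.  42.   5.]
hexcorner [423. 235.   3.]
{'camera_matrix': array([[326.68072701,   0.        , 280.0213889 ],
       [  0.        , 326.68072701, 205.58977709],
       [  0.        ,   0.        ,   1.        ]]), 'distortion': array([-0.0346639,  0.       ,  0.       ,  0.       ,  0.       ]), 'xyz': array([ 349.13377764, -524.06162604,  384.64400774]), 'orientation': array([ 2.43697826, -1.51846521, -0.23457589])}
[[ 0.9   0.44  0.  ]
 [ 0.44 -0.9  -0.  ]
 [ 0.    0.   -1.  ]]
[[-0.    -0.953 -0.302]
 [ 1.    -0.001  0.   ]
 [-0.    -0.302  0.953]] [  82.14377549   -0.65336317 -161.93840022]
```

```bash
python3 - <<'E'
from h import *
print(delta((585,-90,222),-5))
c=optics.calibration("scene"); print(on_plane(c,(254,204),10), on_plane(c,(254,185),63))
E
```

```text
(array([ 48.528, -28.617,   0.07 ]), np.float64(-63.826282883610254), np.float64(-58.82628288361025))
[639.85481255 166.21336772  10.        ] [667.3872169  182.20975138  63.        ]
```

>>> {"api": "move_arm", "payload": {"rows": [[4.85,-2.86,0,0,100],[4.85,-2.86,0,0,100],[4.85,-2.86,0,0,100],[4.85,-2.86,0,0,100],[4.85,-2.86,0,0,100],[4.85,-2.86,0,0,100],[4.85,-2.86,0,0,100],[4.85,-2.86,0,0,100],[4.85,-2.86,0,0,100],[4.85,-2.86,0,0,100]]}}

```text
t: 2.35
ee_pos: [585.8, -88.6, 222.9]
orientation: [3.06, 0.711, 0.001]
ft_force: [0.7, -0.9, 0.1]
width: 87.9
grasp_force: 0.0
```

>>> {"api": "move_arm", "payload": {"rows": [[0,0,0,-9.8,100],[0,0,0,-9.8,100],[0,0,0,-9.8,100],[0,0,0,-9.8,100],[0,0,0,-9.8,100],[0,0,0,-9.8,100],[0,0,0,0,100],[0,0,0,0,100]]}}

```text
t: 3.35
ee_pos: [584.8, -90.3, 222.7]
orientation: [-2.32, -2.118, -0.0]
ft_force: [0.3, 0.9, -0.4]
width: 88.0
grasp_force: 0.0
```

```bash
cat >> h.py <<'E'
def look(name,labels=()):
    c=optics.calibration("wrist"); im=optics.get_image("wrist"); cv2.imwrite(f"pics/{name}.png",im)
    for l in labels:
        for d in spotter.regions_of("wrist",l)[:4]:
            m=d["region"].astype(np.uint8); x,y,w,h=cv2.boundingRect(m)
            col=im[d["region"]].mean(0).round() if m.any() else None
            print(l,np.round(d["point"],1),round(d["conf"],2),"bbox",(x,y,w,h),m.sum(),col)
    return c,im
E
python3 - <<'E'
from h import *
o=get_obs(); print(o["t"],o["ee_pos"],o["qpos"].round(2)); print(delta((596,-72,222),0))
c,im=look("w1",["collar_center","glide_center","hub_center"])
np.save("c1.npy",c,allow_pickle=True)
E
```

```text
3.35 [584.81918648 -90.30561763 222.6733014 ] [-0.17  0.37  1.71  0.    1.06 -0.08]
(array([1.925, 0.947, 0.067]), np.float64(-5.217336959072825), np.float64(-5.217336959072824))
collar_center [270.8 246.2] 0.91 bbox (250, 212, 46, 49) 1465 [79. 73. 72.]
collar_center [279.4 166.8] 0.89 bbox (267, 139, 35, 39) 795 [89. 83. 81.]
collar_center [234.7  70.1] 0.8 bbox (226, 57, 40, 42) 944 [164. 170.  89.]
collar_center [372.7 183.3] 0.39 bbox (362, 162, 23, 39) 810 [127. 113. 104.]
glide_center [158.4 139.6] 0.74 bbox (135, 130, 42, 40) 1105 [ 97. 179. 180.]
hub_center [208.3 249.6] 0.67 bbox (181, 233, 35, 95) 597 [125. 123. 123.]
```

View pics/w1.png

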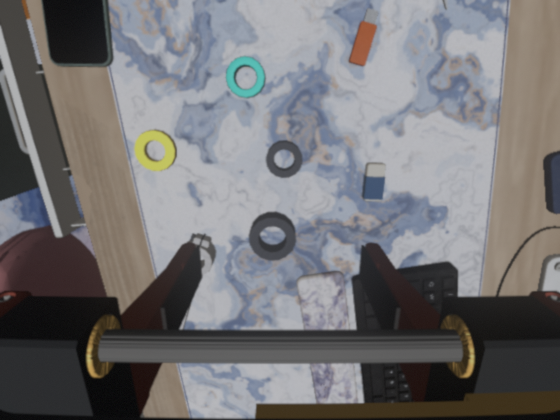

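The wrist picture shows the collar at (284,159), the big look-alike at (272,236), the turquoise ring at (245,77), the yellow ring at (155,150), the eraser at (374,181) and the hub at (203,245), partly hidden by a finger.

```bash
python3 - <<'E'
from h import *
c=optics.calibration("wrist")
p=on_plane(c,(284.5,158.7),9);print(p, on_plane(c,(155.5,149.7),5),on_plane(c,(272.5,236),12),on_plane(c,(374,181),6))
t=p.copy(); t[2]=-10+18.7-18.7+12   # TCP 2mm above desk
print(delta((p[0],p[1],2)))
E
```

```text
[590.40151099 -69.8694828    9.        ] [441.92024076 -46.37144762   5.        ] [ 567.50423388 -163.43389754   12.        ] [ 694.38380856 -106.34461081    6.        ]
(array([ 2.083,  0.373, 22.068]), np.float64(-5.0986921440848), None)
```

>>> {"api": "move_arm", "payload": {"rows": [[0.52,0.093,3.25,0,100],[0.52,0.093,3.25,0,100],[0.52,0.093,3.25,0,100],[0.52,0.093,3.25,0,100],[0,0,0,0,100],[0,0,0,0,100]]}}

```text
t: 4.3
ee_pos: [591.0, -70.1, 93.6]
orientation: [2.316, 2.121, 0.001]
ft_force: [-0.0, 0.1, -0.3]
width: 88.0
grasp_force: 0.0
```

```bash
python3 - <<'E'
from h import *
c,im=look("w2",["collar_center"])
for d in spotter.regions_of("wrist","collar_center")[:2]:
    m=d["region"].astype(np.uint8); x,y,w,h=cv2.boundingRect(m)
    p=on_plane(c,(x+w/2-.5,y+h/2-.5),9); print(p,delta((p[0],p[1],4)))
    p=on_plane(c,(x+w/2-.5,y-.5),18); print(p); p=on_plane(c,(x+w/2-.5,y+h-.5),0); print(p)
E
```

```text
collar_center [278.8 224.2] 0.79 bbox (254, 184, 53, 55) 1786 [77. 72. 70.]
collar_center [206.5  88.4] 0.72 bbox (191, 63, 62, 62) 2278 [154. 159.  83.]
collar_center [261.7 307.1] 0.58 bbox (231, 281, 65, 49) 2326 [61. 57. 56.]
[589.60242379 -69.44086879   9.        ] (array([ 0.064, -0.205,  9.025]), np.float64(-5.048247353615494), None)
[591.76933432 -44.83108395  18.        ]
[ 5.87175784e+02 -9.69790651e+01 -2.84217094e-14]
[555.65725149  22.83928223   9.        ] (array([ 8.957, -4.399,  9.013]), np.float64(-5.048247353615494), None)
[559.89130315  42.28100444  18.        ]
[5.51040638e+02 8.50714408e-01 2.84217094e-14]
```

View pics/w2.png

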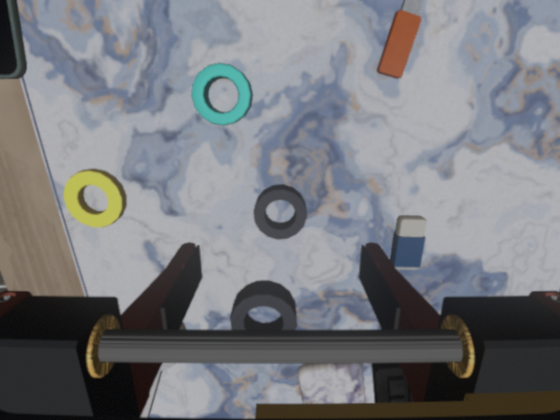

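Collar bore at (280,211), centred between the fingers; descend and grip.

>>> {"api": "move_arm", "payload": {"rows": [[0.06,-0.1,3,0,100],[0,0,3,0,100],[0,0,2.2,0,100],[0,0,0.75,0,100],[0,0,0,0,100],[0,0,0,0,30],[0,0,0,0,30],[0,0,0,0,30],[0,0,0,0,30],[0,0,0,0,30]]}}

```text
t: 5.7
ee_pos: [589.5, -69.2, 3.3]
orientation: [2.316, 2.122, 0.0]
ft_force: [0.2, -0.3, 0.4]
width: 41.4
grasp_force: 0.4
```

>>> {"api": "move_arm", "payload": {"rows": [[0,0,0,0,20],[0,0,0,0,20],[0,0,-1,0,20],[0,0,-5,0,20],[0,0,-5,0,20],[0,0,-5,0,20],[0,0,0,0,20]]}}

```text
t: 6.58
ee_pos: [592.0, -69.6, 167.9]
orientation: [2.312, 2.118, 0.008]
ft_force: [0.4, 0.2, -2.1]
width: 40.7
grasp_force: 30.0
```

>>> {"api": "move_arm", "payload": {"rows": [[4.5,0.6,0,0,20],[4.5,0.6,0,0,20],[4.5,0.6,0,0,20],[4.5,0,0,0,20],[4.5,0,0,0,20],[0,0,0,0,20],[0,0,0,0,20],[0,0,0,0,20]]}}

```text
t: 7.58
ee_pos: [626.6, 152.1, 162.7]
orientation: [-2.318, -2.12, 0.002]
ft_force: [1.1, 0.8, -1.2]
width: 40.5
grasp_force: 30.0
```

```bash
python3 - <<'E'
from h import *
c,im=look("w3",["collar_center","mount","mug"])
o=get_obs(); print(o["ee_pos"],o["ft_force"],o["grasp_force"])
E
```

```text
collar_center [236.7 307.7] 0.82 bbox (236, 292, 13, 32) 271 [144. 149.  74.]
mount [262.  129.4] 0.56 bbox (202, 49, 114, 165) 15881 [181. 186. 183.]
mount [277.8 279.8] 0.28 bbox (241, 225, 79, 85) 4481 [79. 74. 73.]
mug [269.6 184.1] 0.54 bbox (263, 176, 15, 17) 191 [107. 108. 107.]
[627.11195981 152.44093122 163.24011164] [ 0.67211458 -0.04508432 -0.346002  ] 29.999723969958723
```

View pics/w3.png

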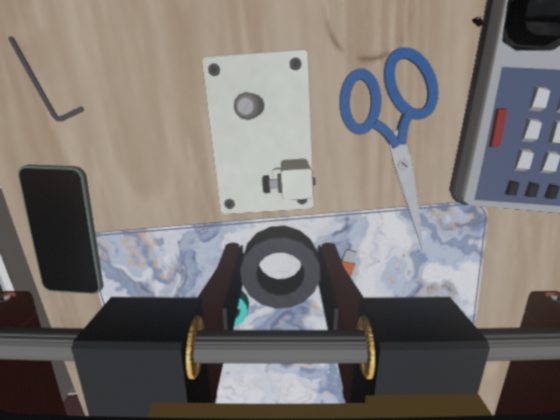

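The picture shows the mount's footplate with corners near (204,57), (306,50), (313,207) and (219,213). The post is near (246,103), the turret at (295,184) and the nose at (266,184). The collar is held at (280,265), and the hex key, phone and scissors are clear of it.

```bash
python3 - <<'E'
from h import *
im=cv2.imread("pics/w3.png"); a=cv2.resize(im[40:225,190:330],(560,560*185//140)[:2],interpolation=cv2.INTER_CUBIC)
a=cv2.resize(im[40:220,190:325],(450,600),interpolation=cv2.INTER_CUBIC)
b=cv2.resize(im[215:315,230:330],(330,330),interpolation=cv2.INTER_CUBIC)
o=np.zeros((600,780,3),np.uint8); o[:,:450]=a; o[:330,450:]=b; cv2.imwrite("pics/w3z.png",o)
E
```

```text
(no output)
```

View pics/w3z.png

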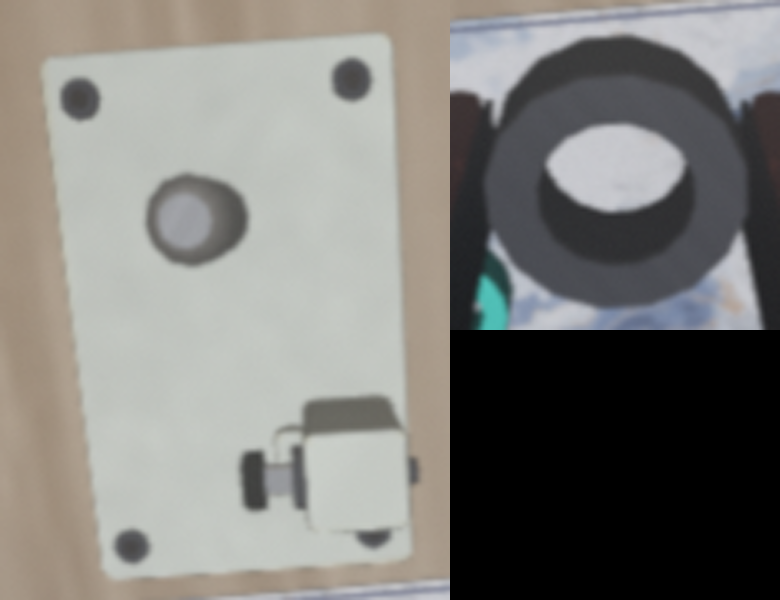

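```bash
python3 - <<'E'
from h import *
from scipy.optimize import least_squares
c=optics.calibration("wrist"); o=get_obs()
zz=lambda u,v:((u+.5)/3.333-.5+190,(v+.5)/3.333-.5+40)
px=np.array([zz(43,60),zz(391,35),zz(411,555),zz(105,578),zz(184,220),zz(253,481)])
loc=np.array([[-45,-44,10],[-45,52,10],[105,52,10],[105,-44,10],[0,0,88],[65,6.5,61]])
def pose(p): 
    cs,s=np.cos(p[2]),np.sin(p[2]); return np.c_[p[0]+cs*loc[:,0]-s*loc[:,1],p[1]+s*loc[:,0]+cs*loc[:,1],loc[:,2]]
f=lambda p:(project(c,pose(p))-px)[:5].ravel()
r=least_squares(f,[610,230,-1.4]); print(r.x,np.degrees(r.x[2])); print((project(c,pose(r.x))-px).round(1))
pt=on_plane(c,px[4],88); print("post top",pt)
ct=on_plane(c,((166.5+.5)/3.3-.5+230,(190.5)/3.3-.5+215),o["ee_pos"][2]+14.7); print("collar",ct,o["ee_pos"])
rr=R.from_rotvec(o["orientation"]); print(rr.inv().apply(ct-o["ee_pos"]), rr.inv().apply(pt-ct)/10)
E
```

```text
[608.81505    235.40567664  -1.59430216] -91.34678526015479
[[-2.2 -1.5]
 [ 1.1 -2. ]
 [ 1.2  2.8]
 [-0.9  1.8]
 [ 0.6  0.2]
 [-1.5  2.1]]
post top [608.39527663 235.55104058  88.        ]
collar [625.64813398 153.81592772 177.94011164] [627.11195981 152.44093122 163.24011164]
[  1.23946253  -1.57982615 -14.70004365] [ 7.98792882 -2.44487488  8.99392653]
```

>>> {"api": "move_arm", "payload": {"rows": [[2.7,-0.8,0,0,20],[2.7,-0.8,0,0,20],[2.59,-0.84,2,0,20],[0,0,2.5,0,20],[0,0,0,0,20],[0,0,0,0,20],[0,0,0,0,20]]}}

```text
t: 8.65
ee_pos: [610.6, 234.9, 119.4]
orientation: [2.317, 2.121, 0.003]
ft_force: [0.4, -0.5, -1.0]
width: 41.0
grasp_force: 30.0
```

```bash
python3 - <<'E'
from h import *
o=get_obs(); print(o["ee_pos"],o["ft_force"])
c,im=look("w4")
im=im[150:330,200:360]; w=cv2.resize(im,(640,600*0+720)[:2],interpolation=cv2.INTER_CUBIC); cv2.imwrite("pics/w4z.png",cv2.resize(im,(533,600),interpolation=cv2.INTER_CUBIC))
E
```

```text
[610.64648041 234.8569241  119.42610255] [ 0.39975382 -0.46783024 -1.0188029 ]
```

View pics/w4z.png

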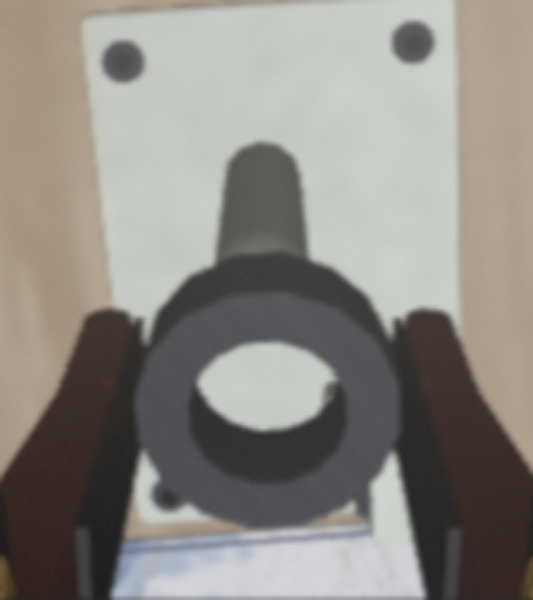

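The crop (×3.33, offset 200,150) shows the collar's top face centred at about (267,408), with the post foot at about (263,177) beneath it.

```bash
python3 - <<'E'
from h import *
c=optics.calibration("wrist"); o=get_obs(); rr=R.from_rotvec(o["orientation"])
z=lambda u,v:((u+.5)/3.333-.5+200,(v+.5)/3.333-.5+150)
ct=on_plane(c,z(267.5,408.5),o["ee_pos"][2]+14.7)
pf=on_plane(c,z(263,177),10)
print(ct,pf,(pf-ct), rr.inv().apply(pf-ct)/10, rr.inv().apply(ct-o["ee_pos"]))
# outline check: post foot circle & collar
a=np.linspace(0,6.28,9)[:-1]
print(((project(c,np.c_[pf[0]+10*np.cos(a),pf[1]+10*np.sin(a),0*a+10])-[200,150])*3.333).round())
print(((project(c,np.c_[ct[0]+21*np.cos(a),ct[1]+21*np.sin(a),0*a+ct[2]])-[200,150])*3.333).round())
print((project(c,[[pf[0]-5.5,pf[1],88]])-[200,150])*3.333)
E
```

```text
[608.97282605 236.24376786 134.03422773] [607.93722185 234.99496961  10.        ] [  -1.0356042    -1.24879824 -124.03422773] [-0.14308311 -0.11218172 12.40315116] [  1.24073742  -1.64537715 -14.70172966]
[[300. 173.]
 [287. 147.]
 [258. 139.]
 [232. 152.]
 [224. 179.]
 [237. 204.]
 [265. 212.]
 [291. 199.]]
[[404. 396.]
 [358. 310.]
 [254. 280.]
 [158. 326.]
 [129. 418.]
 [180. 499.]
 [278. 525.]
 [369. 484.]]
[[232.63487588 297.30404831]]
```

>>> {"api": "move_arm", "payload": {"rows": [[-0.1,-0.1,0,0,20],[0,0,1.5,0,20],[0,0,1.5,0,20],[0,0,1,0,20],[0,0,1,0,20],[0,0,0,0,20]]}}

```text
t: 9.45
ee_pos: [608.1, 234.0, 67.0]
orientation: [-2.316, -2.121, 0.003]
ft_force: [0.5, -0.0, -0.3]
width: 40.7
grasp_force: 30.0
```

>>> {"api": "move_arm", "payload": {"rows": [[0,0,1.5,0,20],[0,0,1.5,0,20],[0,0,1.5,0,20],[0,0,0.7,0,20],[0,0,0,0,20],[0,0,0,0,20]]}}

```text
t: 10.2
ee_pos: [608.9, 234.3, 16.5]
orientation: [2.317, 2.122, 0.001]
ft_force: [1.1, -0.5, -0.8]
width: 40.4
grasp_force: 30.0
```

>>> {"api": "move_arm", "payload": {"rows": [[0,0,0.2,0,20],[0,0,0,0,20],[0,0,0,0,60],[0,0,0,0,60],[0,0,0,0,60],[0,0,-1.5,0,60],[0,0,-5,0,70],[0,0,-5,0,80],[0,0,-4,0,100],[0,0,0,0,100]]}}

```text
t: 11.45
ee_pos: [611.1, 235.0, 174.2]
orientation: [2.315, 2.12, 0.012]
ft_force: [0.1, -0.2, -0.7]
width: 85.8
grasp_force: 0.0
```

```bash
python3 - <<'E'
from h import *
o=get_obs(); print(o["ee_pos"],o["qpos"].round(2))
for z in(222,): print(delta((441.9,-46.4-10,150),None))
c,im=look("w5",["collar_center"])
P=on_plane(c,(0,0),28)
a=np.linspace(0,6.28,9)[:-1]
for d in spotter.regions_of("wrist","collar_center")[:2]:
    x,y,w,h=cv2.boundingRect(d["region"].astype(np.uint8)); print(x,y,w,h,on_plane(c,(x+w/2,y+h/2),19))
i=im; cv2.imwrite("pics/w5z.png",cv2.resize(i[60:330,140:420],(620,600)))
E
```

```text
[611.06559797 235.03440743 174.21575653] [0.35 0.52 1.6  0.   1.02 0.44]
(array([-30.523, -14.312,   2.212]), np.float64(-5.032483791620378), None)
collar_center [247.1 365.4] 0.83 bbox (235, 364, 33, 12) 311 [143. 148.  72.]
collar_center [280.5 185.5] 0.82 bbox (257, 170, 42, 38) 797 [92. 91. 90.]
235 364 33 12 [555.98656501  11.65093165  19.        ]
257 170 42 38 [608.76636278 235.87335178  19.        ]
```

View pics/w5z.png

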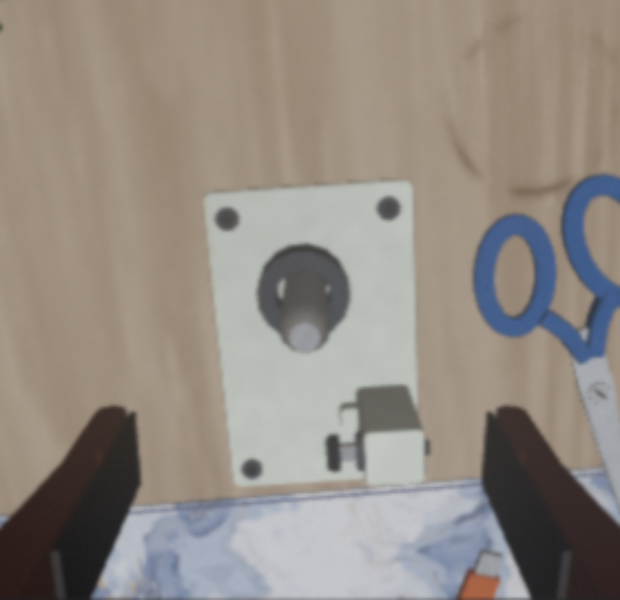

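The collar sits home round the post at crop (304,290). Now for the yellow ring.

>>> {"api": "move_arm", "payload": {"rows": [[-4.95,-2.38,0,0,100],[-4.95,-2.38,0,0,100],[-4.95,-2.38,0,0,100],[-4.95,-2.38,1.2,0,100],[-4.95,-2.38,3,0,100],[-4.95,-2.38,3,0,100],[0,0,0,0,100],[0,0,0,0,100],[0,0,0,0,100]]}}

```text
t: 12.72
ee_pos: [441.6, -48.3, 97.5]
orientation: [2.315, 2.123, 0.001]
ft_force: [0.6, -0.4, 0.3]
width: 87.7
grasp_force: 0.0
```

```bash
python3 - <<'E'
from h import *
o=get_obs(); print(o["ee_pos"])
c,im=look("w6",[])
for d in spotter.regions_of("wrist","glide_center")[:2]:
    m=d["region"]; x,y,w,h=cv2.boundingRect(m.astype(np.uint8)); p=on_plane(c,(x+w/2-.5,y+h/2-.5),5); print(d["conf"],(x,y,w,h),im[m].mean(0),p,delta((p[0],p[1],3)))
hsv=cv2.cvtColor(im,cv2.COLOR_BGR2HSV); m=cv2.inRange(hsv,(22,120,80),(34,255,255)); m=cv2.morphologyEx(m,cv2.MORPH_OPEN,np.ones((3,3)))
n,l,s,_=cv2.connectedComponentsWithStats(m)
for q in s[1:]:
    if q[4]>200: p=on_plane(c,(q[0]+q[2]/2-.5,q[1]+q[3]/2-.5),5); print(q,p,delta((p[0],p[1],3)))
E
```

```text
[441.58406249 -48.32895588  97.54329466]
0.72 (253, 178, 59, 57) [100.26528647 187.74000963 187.68030814] [441.96390994 -46.15225389   5.        ] (array([0.213, 0.022, 9.465]), np.float64(-4.927235477419085), None)
[ 254  180   56   54 1665] [441.51988601 -46.54446729   5.        ] (array([ 0.17 , -0.019,  9.465]), np.float64(-4.927235477419085), None)
```

>>> {"api": "move_arm", "payload": {"rows": [[0.19,0,3.5,0,100],[0,0,3.5,0,100],[0,0,1.8,0,100],[0,0,0.7,0,100],[0,0,0,0,100],[0,0,0,0,40],[0,0,0,0,40],[0,0,0,0,40],[0,0,0,0,40],[0,0,0,0,40]]}}

```text
t: 14.08
ee_pos: [440.8, -47.2, 2.4]
orientation: [2.316, 2.122, 0.0]
ft_force: [-0.9, 0.1, 3.2]
width: 47.0
grasp_force: 30.0
```

>>> {"api": "move_arm", "payload": {"rows": [[0,0,0,0,35],[0,0,-1,0,35],[0,0,-4,0,35],[0,0,-5,0,35],[0,0,-4,0,35],[0,0,0,0,35],[0,0,0,0,35]]}}

```text
t: 14.95
ee_pos: [440.1, -47.1, 142.1]
orientation: [-2.317, -2.122, 0.0]
ft_force: [0.2, -0.0, -0.6]
width: 47.0
grasp_force: 30.0
```

```bash
python3 - <<'E'
from h import *
o=get_obs(); print(o["ee_pos"]); rr=R.from_rotvec(o["orientation"])
c,im=look("w7",[])
hsv=cv2.cvtColor(im,cv2.COLOR_BGR2HSV); m=cv2.inRange(hsv,(22,120,60),(34,255,255)); m=cv2.morphologyEx(m,cv2.MORPH_OPEN,np.ones((3,3)))
n,l,s,_=cv2.connectedComponentsWithStats(m)
for q in s[1:]:
    if q[4]>500: p=on_plane(c,(q[0]+q[2]/2-.5,q[1]+q[3]/2-.5),o["ee_pos"][2]+3); print(q,p,rr.inv().apply(p-o["ee_pos"]))
print(delta((608.8,234.5,140)))
E
```

```text
[440.08492196 -47.06995361 142.05551538]
[ 235  224   90   79 4224] [438.25119341 -46.61433122 145.05551538] [ 0.29328271 -1.86758105 -2.99937967]
(array([29.526, 14.38 ,  0.123]), np.float64(-5.0279543432151295), None)
```

>>> {"api": "move_arm", "payload": {"rows": [[4.9,2.4,0,0,35],[4.9,2.4,0,0,35],[4.9,2.4,0,0,35],[4.9,2.4,0,0,35],[4.9,2.4,0,0,35],[5.06,2.38,0,0,35],[0,0,1,0,35],[0,0,1,0,35],[0,0,0,0,35],[0,0,0,0,35]]}}

```text
t: 16.25
ee_pos: [609.4, 233.6, 122.1]
orientation: [-2.318, -2.12, 0.001]
ft_force: [0.5, -0.6, -0.5]
width: 47.7
grasp_force: 30.0
```

```bash
python3 - <<'E'
from h import *
o=get_obs(); print(o["ee_pos"]); print(delta((608.8,234.8,100)))
E
```

```text
[609.37966732 233.59334358 122.10560848]
(array([ 0.116, -0.067,  2.211]), np.float64(-5.0962391122553745), None)
```

>>> {"api": "move_arm", "payload": {"rows": [[0.1,-0.07,1,0,35],[0,0,1.2,0,35],[0,0,1.2,0,35],[0,0,1.2,0,35],[0,0,1,0,35],[0,0,0,0,35]]}}

```text
t: 17.0
ee_pos: [608.5, 235.6, 65.0]
orientation: [-2.316, -2.121, 0.003]
ft_force: [-0.1, 0.1, -0.7]
width: 46.9
grasp_force: 30.0
```

>>> {"api": "move_arm", "payload": {"rows": [[0,0,1.2,0,35],[0,0,1.2,0,35],[0,0,0.8,0,35],[0,0,0.15,0,35],[0,0,0,0,35],[0,0,0,0,35]]}}

```text
t: 17.75
ee_pos: [609.5, 235.9, 33.1]
orientation: [2.317, 2.122, 0.001]
ft_force: [0.4, 0.3, -0.5]
width: 47.1
grasp_force: 30.0
```

>>> {"api": "move_arm", "payload": {"rows": [[0,0,0.2,0,35],[0,0,0,0,35],[0,0,0,0,66],[0,0,0,0,66],[0,0,0,0,66],[0,0,-1.5,0,66],[0,0,-5,0,75],[0,0,-5,0,85],[0,0,-4,0,100],[0,0,0,0,100]]}}

```text
t: 19.0
ee_pos: [611.6, 236.6, 191.0]
orientation: [2.314, 2.12, 0.012]
ft_force: [0.1, -0.4, 0.6]
width: 87.5
grasp_force: 0.0
```

```bash
python3 - <<'E'
from h import *
o=get_obs(); print(o["ee_pos"]); print(delta((430,-260,188),-25))
c,im=look("w8",[])
hsv=cv2.cvtColor(im,cv2.COLOR_BGR2HSV); m=cv2.inRange(hsv,(22,120,60),(34,255,255)); m=cv2.morphologyEx(m,cv2.MORPH_OPEN,np.ones((3,3)))
n,l,s,_=cv2.connectedComponentsWithStats(m)
for q in s[1:]:
    if q[4]>200:
        print(q,on_plane(c,(q[0]+q[2]/2-.5,q[1]+q[3]/2-.5),33),"expected w at z33:",np.ptp(project(c,[[608.8-24,235,33],[608.8+24,235,33]])[:,0]))
cv2.imwrite("pics/w8z.png",cv2.resize(im[60:330,140:420],(620,600)))
E
```

```text
[611.55500787 236.64300311 190.96596805]
(array([-5.1065e+01, -1.3735e+01,  1.3000e-02]), np.float64(-5.027870014639751), np.float64(19.972129985360255))
[254 167  45  41 878] [607.37972029 239.02452581  33.        ] expected w at z33: 47.18496835626007
```

View pics/w8z.png

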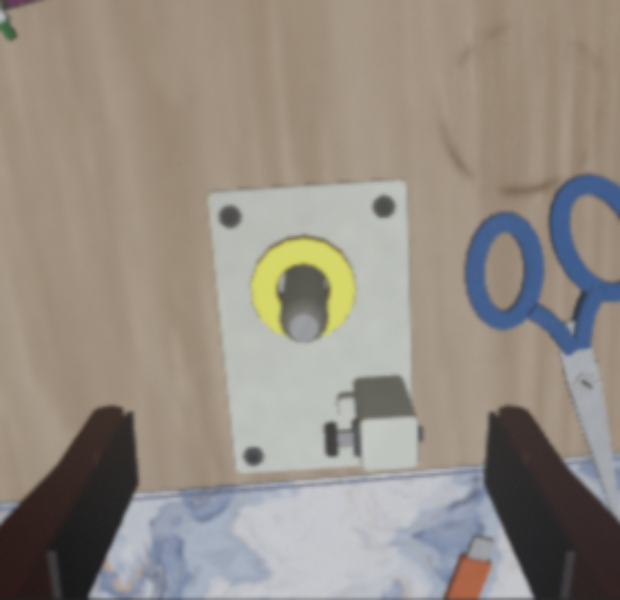

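The yellow ring lies on the collar round the post at crop (303,288). Now for the arm.

>>> {"api": "move_arm", "payload": {"rows": [[-5.1,-1.37,0,0,100],[-5.1,-1.37,0,0,100],[-5.1,-1.37,0,0,100],[-5.1,-1.37,0,0,100],[-5.1,-1.37,0,0,100],[-5.1,-1.37,0,0,100],[-5.1,-1.37,0,0,100],[-5.1,-1.37,0,0,100],[-5.1,-1.37,0,0,100],[-5.1,-1.37,0,0,100]]}}

```text
t: 20.3
ee_pos: [426.4, -261.3, 184.8]
orientation: [-2.315, -2.121, 0.001]
ft_force: [0.7, -0.7, -0.8]
width: 87.6
grasp_force: 0.0
```

>>> {"api": "move_arm", "payload": {"rows": [[0,0,0,10,100],[0,0,0,10,100],[0,0,0,0,100],[0,0,0,0,100]]}}

```text
t: 20.8
ee_pos: [427.6, -259.9, 185.2]
orientation: [-2.646, -1.692, 0.001]
ft_force: [0.2, -0.3, -0.5]
width: 87.7
grasp_force: 0.0
```

```bash
python3 - <<'E'
from h import *
o=get_obs(); print(o["ee_pos"],o["qpos"].round(2)); print(delta((430,-260,188),-25))
c,im=look("w9",["hub_center"])
E
```

```text
[ 427.64634585 -259.88795518  185.22035153] [-0.57  0.29  1.93  0.    0.92 -0.14]
(array([ 0.089,  0.218, -0.278]), np.float64(-24.817723332568455), np.float64(0.1822766674315517))
hub_center [292.2 147.1] 0.71 bbox (267, 63, 43, 187) 3695 [176. 173. 173.]
```

View pics/w9.png

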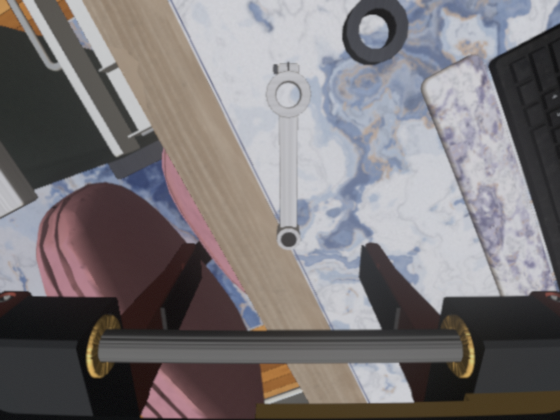

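The picture shows the hub bore at (288,93) and the boss hole at (288,238), with the bar running vertically in the image and so already square to the fingers.

```bash
python3 - <<'E'
from h import *
c=optics.calibration("wrist")
h=on_plane(c,(288,93.5),30); b=on_plane(c,(288.3,237.5),30); print(h,b,np.linalg.norm(b-h))
u=(b-h)/np.linalg.norm(b-h); a=np.degrees(np.arctan2(u[1],u[0])); g=h+105*u; print(a,g,delta((g[0],g[1],6),a+90))
E
```

```text
[ 471.45827827 -180.27369752   30.        ] [ 412.14506848 -311.25563477   30.        ] 143.78569032214529
-114.36268331544848 [ 428.14460071 -275.92371235   30.        ] (array([-1.441,  0.704, 17.948]), np.float64(-24.879395841156466), np.float64(-0.5167125257079874))
```

>>> {"api": "move_arm", "payload": {"rows": [[-0.7,0.35,4,0,100],[-0.74,0.38,4,-0.5,100],[0,0,4,0,100],[0,0,3.5,0,100],[0,0,2.3,0,100],[0,0,0.4,0,100],[0,0,0,0,50],[0,0,0,0,20],[0,0,0,0,10],[0,0,0,0,10]]}}

```text
t: 22.15
ee_pos: [428.8, -276.6, 4.3]
orientation: [2.642, 1.699, 0.001]
ft_force: [-0.3, -0.7, -1.2]
width: 51.6
grasp_force: 0.0
```

>>> {"api": "move_arm", "payload": {"rows": [[0,0,0,0,5],[0,0,0,0,5],[0,0,0,0,5],[0,0,0,0,5]]}}

```text
t: 22.65
ee_pos: [428.5, -276.4, 3.7]
orientation: [2.643, 1.699, 0.0]
ft_force: [0.3, -0.2, -0.2]
width: 18.1
grasp_force: 30.0
```

>>> {"api": "move_arm", "payload": {"rows": [[0,0,-1,0,5],[0,0,-3,0,5],[0,0,-4,0,5],[0,0,-4,0,5],[0,0,-3,0,5],[0,0,0,-9.4,5],[0,0,0,0,5],[0,0,0,0,5]]}}

```text
t: 23.65
ee_pos: [428.1, -276.1, 153.5]
orientation: [-2.497, -1.906, 0.0]
ft_force: [-0.5, 0.1, -2.2]
width: 18.0
grasp_force: 30.0
```

```bash
python3 - <<'E'
from h import *
o=get_obs(); print(o["ee_pos"],o["ft_force"],o["moment"],o["grasp_force"],o["orientation"])
c,im=look("w10",["hub_center"])
rr=R.from_rotvec(o["orientation"])
print(project(c,o["ee_pos"]+rr.apply([[105,0,-26.3],[103,0,-26.3]])))
cv2.imwrite("pics/w10z.png",cv2.resize(im[0:200,180:400],(660,600)))
E
```

```text
[ 428.10785459 -276.13324704  153.52546737] [-0.54878457  0.11648145 -2.24050867] [-0.13177991 -0.04760851  0.02112846] 29.99952793121338 [-2.49667171e+00 -1.90550356e+00  4.61104805e-04]
hub_center [285.  122.1] 0.63 bbox (226, 0, 109, 373) 15926 [183. 180. 181.]
[[283.93999134  42.23541415]
 [283.92533805  47.94593499]]
```

View pics/w10z.png

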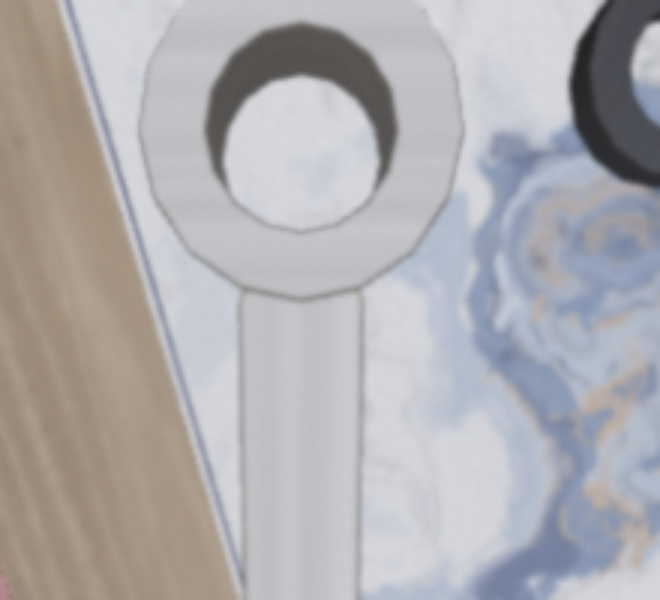

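The crop (×3, offset 180,0) shows the hub bore top at (301,127), i.e. full-frame (280,42), with the arm level and straight: hub at 105 mm along tool x.

```bash
python3 - <<'E'
from h import *
o=get_obs(); rr=R.from_rotvec(o["orientation"]); x=rr.apply([1,0,0]); print(np.degrees(np.arctan2(-x[1],-x[0])))
t=np.array([609,235.2,0])-105*x; t[2]=o["ee_pos"][2]; print(t,delta(t), o["qpos"].round(2))
E
```

```text
-105.23745888310508
[581.40389838 133.89129458 153.32026514] (array([4.3594e+01, 4.0060e+00, 1.1000e-02]), np.float64(-15.237438098366878), None) [-0.6   0.35  1.93  0.    0.85 -0.33]
```

>>> {"api": "move_arm", "payload": {"rows": [[4.4,0.4,0,0,5],[5,0.45,0,0,5],[5,0.45,0,0,5],[5,0.45,0,0,5],[5,0.45,0,0,5],[5,0.45,0,0,5],[5,0.45,0,0,5],[5,0.5,0,0,5],[4.2,0.4,0,0,5],[0,0,0,0,5]]}}

```text
t: 25.0
ee_pos: [581.5, 136.6, 153.1]
orientation: [-2.492, -1.912, -0.0]
ft_force: [-0.1, -0.1, -2.6]
width: 18.1
grasp_force: 30.0
```

>>> {"api": "move_arm", "payload": {"rows": [[0,0,1.5,0,5],[0,0,1.5,0,5],[0,0,0,0,5],[0,0,0,0,5],[0,0,0,0,5]]}}

```text
t: 25.62
ee_pos: [581.3, 133.8, 124.2]
orientation: [2.495, 1.909, 0.001]
ft_force: [-0.1, 0.6, -3.0]
width: 17.9
grasp_force: 30.0
```

```bash
python3 - <<'E'
from h import *
o=get_obs(); rr=R.from_rotvec(o["orientation"]); x=rr.apply([1,0,0]); print(o["ee_pos"],o["ft_force"],np.degrees(np.arctan2(-x[1],-x[0])))
h=o["ee_pos"]+105*x; print(h, rr.inv().apply(np.array([609,235.2,0])-h)/10)
c,im=look("w11",[]); cv2.imwrite("pics/w11z.png",cv2.resize(im[0:200,180:400],(660,600)))
t=lambda u,v:(u/3+180,v/3)
E
```

```text
[581.26929427 133.8124306  124.18505796] [-0.10496869  0.58241042 -3.02282006] -105.15718190549549
[608.72342519 235.15970041 124.22503542] [6.39159331e-03 1.72417037e-02 1.24225214e+01]
```

View pics/w11z.png

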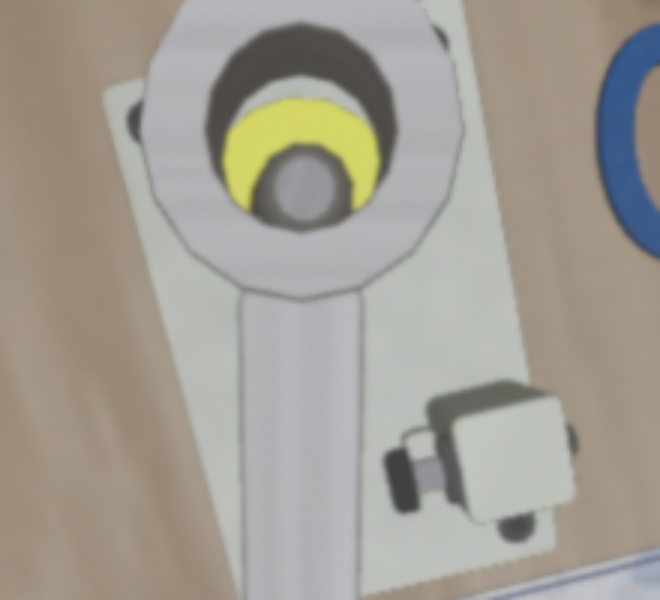

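The crop shows the post top (304,188) seen through the hub's bore, with the yellow ring beneath and the bar clear of the buffer nose (400,480). I'll check the projected axis.

```bash
python3 - <<'E'
from h import *
c=optics.calibration("wrist"); o=get_obs()
z=lambda u,v:((u+.5)/3-.5+180,(v+.5)/3-.5)
rr=R.from_rotvec(o["orientation"])
hb=on_plane(c,z(301.5,126.5),o["ee_pos"][2]+26.3); hu=on_plane(c,z(301,153),o["ee_pos"][2]-3.7); p=on_plane(c,z(304,188),88)
print(hb,hu,p,rr.inv().apply(p-hb),rr.inv().apply(p-hu))
E
```

```text
[607.34734087 235.79135592 150.55192159] [607.61334632 236.84317194 120.55192159] [607.8029268 235.2086825  88.       ] [-0.46859849  0.54153976 62.5521951 ] [-1.54128541  0.58382757 32.5517846 ]
```

>>> {"api": "move_arm", "payload": {"rows": [[-0.05,0.03,1,0,5],[0,0,1.2,0,5],[0,0,1.2,0,5],[0,0,1.2,0,5],[0,0,1,0,5],[0,0,0,0,5]]}}

```text
t: 26.42
ee_pos: [580.4, 133.4, 66.6]
orientation: [-2.494, -1.909, 0.003]
ft_force: [0.3, 0.3, -2.4]
width: 17.7
grasp_force: 30.0
```

>>> {"api": "move_arm", "payload": {"rows": [[0,0,0.8,0,5],[0,0,0.8,0,5],[0,0,0.6,0,5],[0,0,0.2,0,5],[0,0,0,0,5],[0,0,0,0,5]]}}

```text
t: 27.18
ee_pos: [581.3, 133.5, 44.0]
orientation: [2.494, 1.91, 0.001]
ft_force: [-0.1, 0.5, -2.3]
width: 17.8
grasp_force: 30.0
```

>>> {"api": "move_arm", "payload": {"rows": [[0,0,0.15,0,5],[0,0,0,0,5],[0,0,0,0,5]]}}

```text
t: 27.55
ee_pos: [581.1, 133.5, 42.3]
orientation: [2.495, 1.91, 0.0]
ft_force: [-0.7, -0.2, -2.5]
width: 17.5
grasp_force: 30.0
```

>>> {"api": "move_arm", "payload": {"rows": [[0,0,0.1,0,5],[0,0,0,0,5],[0,0,0,0,5]]}}

```text
t: 27.92
ee_pos: [581.2, 133.4, 41.4]
orientation: [2.494, 1.91, 0.0]
ft_force: [-0.7, -1.1, 1.4]
width: 17.4
grasp_force: 30.0
```

>>> {"api": "move_arm", "payload": {"rows": [[0.006,0.366,0,-2,5],[0.006,0.366,0,-2,5],[0.006,0.366,0,-2,5],[0.003,0.183,0,-1,5],[0,0,0,0,5],[0,0,0,0,5],[0,0,0,0,5]]}}

```text
t: 28.8
ee_pos: [593.7, 131.0, 41.3]
orientation: [2.373, 2.058, 0.0]
ft_force: [-0.9, 0.0, 0.3]
width: 18.0
grasp_force: 30.0
```

```bash
cat >> h.py <<'E'
def st():
    o=get_obs(); rr=R.from_rotvec(o["orientation"]); x=rr.apply([1,0,0])
    print("t",o["t"],o["ee_pos"].round(1),"F tool",rr.inv().apply(o["ft_force"]).round(2),"M",rr.inv().apply(o["moment"]).round(2),"bar",np.degrees(np.arctan2(-x[1],-x[0])).round(2),"hub",(o["ee_pos"]+105*x).round(1))
E
python3 - <<'E'
from h import *
st(); c,im=look("w12"); cv2.imwrite("pics/w12z.png",cv2.resize(im[0:260,180:420],(553,600),interpolation=cv2.INTER_CUBIC)); st()
E
```

```text
t 28.8 [593.7 131.   41.3] F tool [-0.09 -0.94 -0.3 ] M [ 0.01  0.2  -0.04] bar -98.14 hub [608.5 234.9  41.3]
t 28.85 [593.7 131.   41.3] F tool [-0.22  0.79 -1.31] M [ 0.05  0.22 -0.1 ] bar -98.14 hub [608.5 234.9  41.3]
```

View pics/w12z.png

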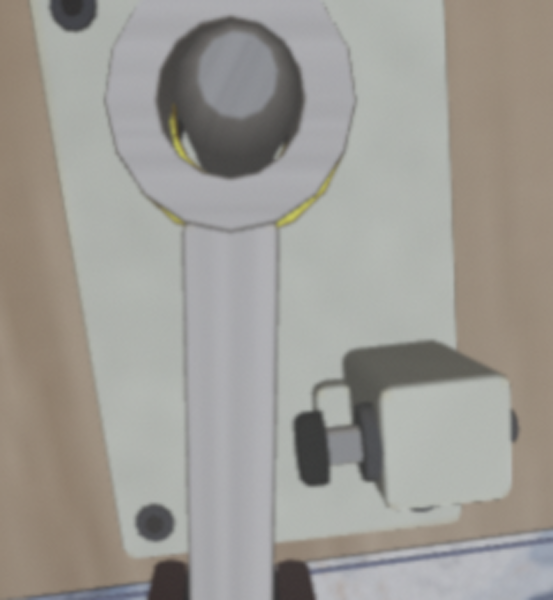

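The hub is down on the ring, and the bar is about 4–5 mm short of the nose (crop 296–300,450). I'm closing in with small steps from here.

>>> {"api": "move_arm", "payload": {"rows": [[0.003,0.183,0,-1,5],[0.003,0.183,0,-1,5],[0.002,0.183,0,-1,5],[0,0,0,0,5],[0,0,0,0,5],[0,0,0,0,5]]}}

```text
t: 29.6
ee_pos: [599.1, 130.3, 41.3]
orientation: [2.319, 2.12, 0.0]
ft_force: [-0.7, -0.3, 1.3]
width: 18.1
grasp_force: 30.0
```

```bash
cat >> h.py <<'E'
def stn(n=5):
    F=[];M=[]
    for i in range(n):
        optics.get_image("wrist"); o=get_obs(); rr=R.from_rotvec(o["orientation"]); F.append(rr.inv().apply(o["ft_force"])); M.append(rr.inv().apply(o["moment"]))
    print("F",np.mean(F,0).round(2),"M",np.mean(M,0).round(3)); st()
E
python3 -c "
from h import *
stn()"
```

```text
F [-0.05 -0.83 -1.97] M [ 0.075  0.145 -0.079]
t 29.85 [599.1 130.3  41.3] F tool [ 0.41 -0.64 -2.2 ] M [ 0.1   0.16 -0.07] bar -95.13 hub [608.5 234.9  41.3]
```

>>> {"api": "move_arm", "payload": {"rows": [[0.002,0.183,0,-1,5],[0.002,0.183,0,-1,5],[0,0,0,0,5],[0,0,0,0,5],[0,0,0,0,5]]}}

```text
t: 30.48
ee_pos: [602.3, 130.0, 41.2]
orientation: [-2.281, -2.16, 0.001]
ft_force: [-3.1, -0.9, 3.0]
width: 17.7
grasp_force: 30.0
```

```bash
python3 -c "
from h import *
stn()"
```

```text
F [-1.62 -4.17 -2.93] M [ 0.593 -0.007 -0.136]
t 30.725 [602.4 129.9  41.2] F tool [-1.73 -3.85 -3.2 ] M [ 0.6  -0.05 -0.12] bar -93.12 hub [608.1 234.8  41.1]
```

>>> {"api": "move_arm", "payload": {"rows": [[0.001,0.147,0,-0.8,5],[0.001,0.147,0,-0.8,5],[0,0,0,0,5],[0,0,0,0,5],[0,0,0,0,5]]}}

```text
t: 31.35
ee_pos: [605.1, 129.7, 41.1]
orientation: [-2.25, -2.192, 0.002]
ft_force: [-5.4, -2.9, 4.9]
width: 17.9
grasp_force: 30.0
```

```bash
python3 -c "
from h import *
stn()"
```

```text
F [-2.52 -5.19 -3.78] M [ 0.834 -0.111 -0.192]
t 31.6 [605.  129.7  41.1] F tool [-2.75 -4.87 -4.11] M [ 0.88 -0.1  -0.25] bar -91.49 hub [607.8 234.6  41. ]
```

>>> {"api": "move_arm", "payload": {"rows": [[0.001,0.11,0,-0.6,5],[0.001,0.11,0,-0.6,5],[0,0,0,0,5],[0,0,0,0,5],[0,0,0,0,5],[0,0,0,0,5]]}}

```text
t: 32.35
ee_pos: [607.0, 129.5, 41.0]
orientation: [-2.227, -2.215, 0.003]
ft_force: [-6.1, -2.5, 3.9]
width: 17.6
grasp_force: 30.0
```

```bash
python3 -c "
from h import *
stn(8)
im=optics.get_image('wrist'); cv2.imwrite('pics/w13.png',im); c=optics.calibration('wrist')
a=cv2.cvtColor(cv2.imread('pics/w12.png'),cv2.COLOR_BGR2GRAY).astype(int); b=cv2.cvtColor(im,cv2.COLOR_BGR2GRAY).astype(int)
for r in (185,190,195,200): print(r,'before',a[r,290:360:2],'now',b[r,290:360:2])
"
```

```text
F [-2.79 -6.01 -4.31] M [ 0.958 -0.206 -0.082]
t 32.75 [607.  129.5  41.1] F tool [-2.99 -5.37 -3.82] M [ 0.98 -0.17 -0.09] bar -90.31 hub [607.5 234.5  41. ]
185 before [173 176 176 176 159 163 177 177 156  73  59  59  60  59  59  72 121 120
 114 112 108 110 108  76  76  80  81 102 162 185 185 184 184 184 185] now [172 174 176 174 149  71  57  59  58  58  58 121 176 178 127  62  74  79
  77  91 147 182 184 183 183 183 182 182 184 183 182 182 182 182 181]
190 before [172 175 177 176 157 163 177 178 170  84  58  60  61  60  60  61 112 139
 139 138 138 138 138 113  76  81  80  88 150 184 185 185 184 184 184] now [173 175 175 174 147  70  58  58  59  60  59  73 109 110 104  82  75  80
  80  98 158 183 184 183 183 183 183 183 183 183 182 182 182 182 181]
195 before [173 176 177 176 154 163 178 177 172 102  58  60  59  59  60  60  93 136
 139 138 138 138 139 125  75  80  82  82 134 183 186 185 184 184 183] now [172 175 175 174 145  69  60  59  59  59  59  84 133 138 138 108  75  79
  81 100 166 184 184 184 183 183 183 183 182 182 182 181 180 180 180]
200 before [173 176 176 175 156 173 178 178 177 139  62  62  60  61  59  59  78 135
 140 141 144 145 136  90  66  78  80  81 130 181 185 184 183 184 184] now [172 175 176 173 142  68  59  59  60  59  60  85 134 137 137 107  75  82
  82  99 169 184 183 183 182 183 182 182 181 181 181 180 180 180 180]
```

The spring gap between nose and sleeve shrank from 15.5 to 7.6 px, at about 2 px/mm. That puts the buffer about 4 mm in (≈ 9 N), and the force readings agree and are steady.

```bash
python3 -c "
from h import *
from workcell import close_job
print(close_job()); st(); print(get_obs()['grasp_force'])"
```

```text
the job is handed in; nothing more can be done
None
the job is handed in; nothing more can be done
```

The job is handed in (no verdict was returned): by the pictures and force readings, collar, glide ring and hub are home on the post, with the bar still gripped (30 N) and holding the buffer about 4 mm in (roughly 9 N); I viewed 12 pictures, two over the limit of 10.

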